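Stop test of the dental mill's operator station

TASK

Do the daily stop test on the mill's operator station: press the big three-lobed mushroom stop button down until it latches, then twist it clockwise so that it unlatches and springs back up, and finally press the tall round reset button to arm the mill again. Push with the fingertips only: do not grip the stop button, do not press the start button that sits sunk in its guard ring, and do not lift the station or push it or anything else on the bench out of place.

Things in the scene. Friction and masses are not known exactly. Their poses are not given: they have to be found in the camera images.
- station: Loose cordless operator station: grey and white box 100 x 250 x 65 mm (x, y, z), 1.6 kg, standing on the bench. Origin at the centre of its underside, z up. On its top face, on the centre line: stop button (axis at y = -80 mm), tall reset button (y = +20 mm), sunk start button in a guard ring (y = +80 mm). A stub antenna, 94 mm high, stands beyond the +y end
- stop_top (a point): Centre of the top of the mushroom stop button, 96 mm above the bench when out, turning with the head (axes as the station's at twist 0). Head 64 mm across, a star knob: three finger lobes along its own -x and 60 degrees to either side of its +x. A lobe: 18 mm wide, reaches 32 mm from the axis, top 2 mm and underside 17 mm below this point. Between the lobes the root is 20 mm from the axis
- stop_gap (a point): Point in the open gap between the two lobes on the stop button's own +x side: 32 mm from its axis, 22 mm below stop_top; moves and turns with the head. The other two gaps are 120 degrees round. Below a gap there is only the box's top face (65 mm up) and, within 40 mm of the axis, a flat plate 3 mm thick on it. A fingertip lowered here beside a lobe can push its flank round
- stop_press (a joint): How far the stop button is pressed in, m: 0 out, 0.009 at its stop. Sprung, about 4 N at the start and 9 N at most on the way in. Pushed 7 mm or more it latches and then rests at 0.006 to 0.007 by itself; unlatched it springs back to 0
- stop_twist (a joint): Turn of the stop button's head, rad, growing clockwise seen from above: 0 as found, stop at 1.3. A weak spring turns it back to 0 (3 to 4 N at a lobe's end hold it at 1.3). With the button latched, turning past about 0.65 to 0.8 frees the latch and the head springs up
- reset_top (a point): Centre of the top of the reset button: round, 26 mm across, 87 mm above the bench, standing 10 mm proud of its bezel (42 mm across, 12 mm high)
- reset (a joint): How far the reset button is pressed, m: 0 out, 0.006 fully in (6 N), springs back
- start_top (a point): Centre of the top of the start button, 26 mm across, 75 mm above the bench, sunk 4 mm below the rim of its guard ring (40 mm across). Not to be pressed
- start (a joint): How far the start button is pressed, m: 0 out, 0.006 fully in
- blank: Bystander: uncut white milling blank, a disc 99 mm across and 18 mm high, lying flat. Origin at the centre of its underside
- milled_disc: Bystander: milled-out disc, a ring 99 mm across and 16 mm high with small crowns on struts inside, lying flat. Origin at the centre of its underside
- cast: Bystander: plaster dental cast, 60 x 66 mm, 36 mm high. Origin at the centre of its underside
- jar: Bystander: closed jar, 52 mm across, 58 mm high, standing. Origin at the centre of its underside
- driver: Bystander: screwdriver 160 mm long, lying. Origin near its middle, x along the tool
- bur_block: Bystander: metal block 44 x 66 x 22 mm with upright burs, 44 mm high over all. Origin at the centre of its underside
- brush: Bystander: brush 150 mm long, lying. Origin near its middle, x along the tool

How it is judged:
On the way, in this order (a step that is already met when the one before it is completed fails the run):
1. the stop button is pressed in to its latch (5.5 mm or more) (value of joint stop_press above 0.0055 m), for 0.2 s.
2. the pressed stop button is twisted clockwise by 0.4 rad or more (value of joint stop_twist above 0.4 rad), for 0.05 s.
3. the stop button has sprung back up to within 1.5 mm (value of joint stop_press below 0.0015 m), for 0.2 s.
4. the reset button is pressed by 4.5 mm or more (value of joint reset above 0.0045 m), for 0.05 s.
At the end, for the whole second after the job is handed in: The stop button is out (within 1.5 mm) and turned back to 0 (within 0.15 rad), the reset and start buttons are out, and the station stands still and flat within 20 mm of where it was (value of joint each of stop_press, reset below 0.0015 m and value of joint stop_twist below 0.15 rad and value of joint start below 0.002 m and angle between station's own z axis and vertical below 0.05 rad and linear speed of station below 0.02 m/s and distance of station from where it was at the start of the episode below 0.02 m); the robot touches nothing.
It fails at once if the start button is pressed (2 mm or more) (value of joint start above 0.002 m).
It fails at once if the station is lifted, tipped or shoved more than 20 mm (distance of station from where it was at the start of the episode above 0.02 m or angle between station's own z axis and vertical above 0.1 rad).
It fails at once if the stop button is gripped: a lobe squeezed from both flanks, or a lobe's end and the root between the other lobes squeezed together ((contact force between the fingers and front_lobe_flank_ccw above 3 N and contact force between the fingers and front_lobe_flank_cw above 3 N) or (contact force between the fingers and left_lobe_flank_ccw above 3 N and contact force between the fingers and left_lobe_flank_cw above 3 N) or (contact force between the fingers and right_lobe_flank_ccw above 3 N and contact force between the fingers and right_lobe_flank_cw above 3 N) or (contact force between the fingers and lobe_root above 3 N and (contact force between the fingers and front_lobe_end above 3 N or contact force between the fingers and left_lobe_end above 3 N or contact force between the fingers and right_lobe_end above 3 N))).
It fails at once if a bystander is lifted, knocked over or pushed more than 25 mm (distance of any of blank, milled_disc, cast, jar, driver, bur_block, brush from where it was at the start of the episode above 0.025 m or angle between jar's own z axis and vertical above 0.5 rad).
It also fails if it takes over 51 s, if anything falls off the work surface, if the arm or the gripper's body presses on something with over 40 N, if the wrist force passes 120 N, or if a joint passes its speed limit or range.

ROBOT

A 6-joint arm with a two-finger parallel gripper is mounted at the origin on the work surface. World frame = base frame: x ahead of the robot, y to its left, z up, the work surface at z = 0. Lengths are in m, angles in rad, forces in N, time in s.
With the tool pointing down it reaches from about 0.3 to 0.875 m from the base axis. Payload 6.4 kg.
Tool frame: the origin (TCP) lies at the very end of the fingers, on their centre line; the grasp point (between the pads) lies env.grip_point_offset behind it (env.grip_point_offset is the distance from the TCP to the grasp point, in m); z points along the fingers, y is the direction in which the jaws open and shut (so a half turn about z gives the same grasp; the last joint's range is limited). The gripper opens to 88 mm and grips with 3 to 60 N. Pads are 18 mm wide; open, the fingers measure 123 mm over their backs; the gripper's body (75 mm by 187 mm) begins 45 mm behind the grasp point.
Start: joints at [-1.504, 0.181, 1.607, -0, 1.354, -0.206], TCP at [0.155, -0.554, 0.239] pointing down, gripper open.
Joint ranges: [-2.99, 2.99], [-0.89, 2.07], [0.3, 2.58], [-1.14, 4.28], [0, 2.63], [-3.12, 3.12]. Speed limits (rad/s): [2.57, 2.57, 3.01, 3.14, 3.14, 3.14].

INTERFACE

Orientations are given as a 3x3 rotation matrix whose columns are the frame's x, y, z axes.
In Python, from cell import env, cams gives the robot as it stands. The module is installed in compiled form; this text tells all that it offers.
- The arm moves only by the shell command python3 -m creep 'ROWS' [FORCE]. ROWS is JSON, a list of rows, each an object of numbers: "tx", "ty", "tz": the shift along the tool's x, y, z in cm; "rx", "ry", "rz": the turn, a rotation vector about the tool's x, y, z in degrees; "gripper": the opening, from 0 (shut) to 1 (fully open). A call has 1 to 20 rows; each row shifts and turns the commanded pose from where the row before left it, along the tool's axes as they then stand; what a row does not reach is not made up. A row lasts 1/12 s, in which the tool goes at most 41.7 mm and 7.16 degrees, less where a joint would pass 70% of its speed; a pose out of reach is approached as far as the arm can. A call with a gripper value outside its range is refused whole. The fingers move at their own pace and stop on an object; FORCE is the grip in N (left out, the last holds). Time passes only in rows, so rows that do not move let the fingers close. It gives the time, the measured TCP pose, the force and the opening at its end, in the units of the state.
- env.get_state(): the state, without advancing time (a new reading comes with each control period).
- cams.capture(name): name is "scene" or "top" or "wrist"; returns (picture, depth): 420x560x3 uint8, red, green, blue; 420x560 float32, m along the optical axis (not along the pixel's ray), 0 where there is no reading.
- cams.calibration(name): a dict with "mtx" (3x3 intrinsics, pixels), "world_from_camera" (4x4, takes a point from camera to world coordinates). Camera axes: x right, y down, z forward; pixel columns grow to the right and rows downward; lengths in m; the calibration is good to about 2 mm. A picture is of the moment at which its call begins: read the wrist's pose just before it. calibration takes no time and is no camera call; for the wrist camera it gives the pose at the moment of the call.
- env.job_done(): hands the job in, once; it reports no verdict.
The state is a dict: "clock": time; "qpos": joint angles; "joint_velocities": joint speeds; "tau": joint torques, N m; "ee_pos": TCP position; "tool_rot": TCP orientation; "ft_force": force on the tool from outside, world axes, zero at the start; "ft_torque": the same for the moment, N m; "width": finger opening in m.
Only numpy, scipy, OpenCV 4.12 (cv2) and the standard library are available. Lean on these libraries where they do the work, as an engineer would, in place of code of your own. Each camera call takes 0.05 s, during which the arm holds its last target. There are 200 camera calls.

## Working session

There is one attempt and no reset: what is moved stays moved. The work goes in short steps, Python scripts to look and compute and a shell command to move; the robot and the scene stay as the last step left them, time stands still between calls to the robot, and variables do not carry over. Pictures are saved under pics/ and viewed, about 8 in all and at most 12, crops included, and the job is handed in when it is done.

```bash
mkdir -p pics; python3 - <<'E'
from cell import env,cams
import cv2,numpy as np
s=env.get_state();print(s['clock'],s['ee_pos'],s['tool_rot'],s['width'],s['ft_force'],env.grip_point_offset)
for n in('top','scene'):
    p,d=cams.capture(n);np.savez(f'{n}.npz',p=p,d=d,**cams.calibration(n));cv2.imwrite(f'pics/{n}.png',p[:,:,::-1])
    print(cams.calibration(n))
E
```

```text
0.0 [ 0.15490015 -0.55320066  0.23782145] [[ 9.63019040e-01  2.69433324e-01 -1.13395819e-04]
 [ 2.69433115e-01 -9.63017569e-01  1.71986367e-03]
 [ 3.54186419e-04 -1.68681405e-03 -9.99998515e-01]] 0.08812710776454925 [0.11175509 0.22813823 0.7588385 ] 0.0187
{'mtx': array([[501.28608013,   0.        , 277.6720356 ],
       [  0.        , 501.28608013, 206.28696947],
       [  0.        ,   0.        ,   1.        ]]), 'world_from_camera': array([[ 7.97563432e-04, -9.82698591e-01,  1.85210267e-01,
         3.90219700e-01],
       [-9.99682037e-01,  3.88433212e-03,  2.49145882e-02,
         5.86465193e-02],
       [-2.52029489e-02, -1.85171248e-01, -9.82383031e-01,
         1.16369665e+00],
       [ 0.00000000e+00,  0.00000000e+00,  0.00000000e+00,
         1.00000000e+00]])}
{'mtx': array([[543.6290661 ,   0.        , 279.78317576],
       [  0.        , 543.6290661 , 211.23341437],
       [  0.        ,   0.        ,   1.        ]]), 'world_from_camera': array([[-0.02142229,  0.7566209 , -0.65350279,  1.43407646],
       [ 0.99975948,  0.0192834 , -0.01044666,  0.09438713],
       [ 0.0046976 , -0.6535694 , -0.75685202,  1.02872162],
       [ 0.        ,  0.        ,  0.        ,  1.        ]])}
```

View pics/top.png

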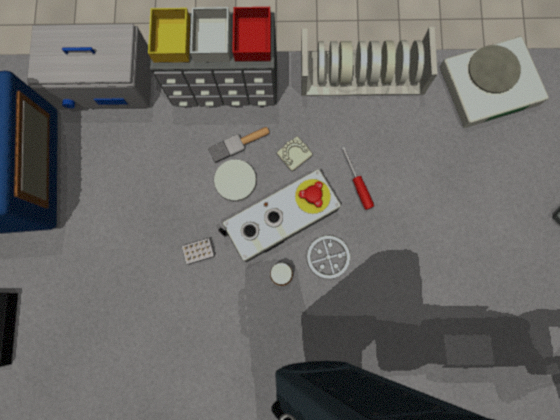

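View pics/scene.png

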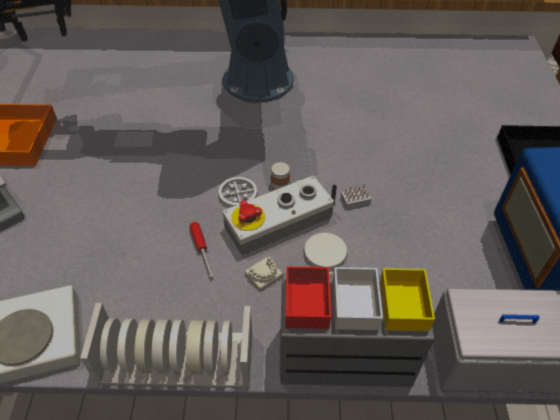

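The top view shows the station's stop button at about (313,195), reset at (274,217), start at (250,231), and the antenna at (223,231). Next I compute positions.

```bash
cat > loc.py <<'E'
import numpy as np,cv2
def cloud(n):
    f=np.load(n) ;p,d,K,T=f['p'],f['d'],f['mtx'],f['world_from_camera']
    v,u=np.mgrid[:d.shape[0],:d.shape[1]]
    c=np.stack([(u-K[0,2])/K[0,0]*d,(v-K[1,2])/K[1,1]*d,d],-1)
    return p.astype(int),c@T[:3,:3].T+T[:3,3],d>0
E
python3 - <<'E'
from loc import *
for n in('top.npz','scene.npz'):
    p,w,ok=cloud(n)
    c0=np.array([.40,.02]); near=ok&(np.hypot(*(np.moveaxis(w[...,:2]-c0,-1,0)))<.22)
    z=w[...,2]
    print(n,'bench z',np.median(z[near&(z<.012)]))
    box=near&(z>.055)&(z<.105)
    # keep largest component
    k,l,st,ce=cv2.connectedComponentsWithStats(box.astype(np.uint8));i=1+st[1:,4].argmax();box=l==i
    top=box&(z>.058)&(z<.072)
    print('top z',np.median(z[top]),cv2.minAreaRect((w[box][:,:2]*1000).astype(np.float32)))
    red=near&(p[...,0]>120)&(p[...,1]<70)&(p[...,2]<70)&(z>.075)
    R=w[red];print('red',red.sum(),R.mean(0),np.percentile(R[:,2],[5,50,95]))
    (cc,r)=cv2.minEnclosingCircle((R[:,:2]*1000).astype(np.float32));print(cc,r)
    yel=near&(p[...,0]>150)&(p[...,1]>120)&(p[...,2]<90)&(z>.06)
    Y=w[yel];print('yel',yel.sum(),Y[:,2].mean(),cv2.minEnclosingCircle((Y[:,:2]*1000).astype(np.float32)))
    dark=box&(p.sum(-1)<170)&(z>.07)
    k,l,st,ce=cv2.connectedComponentsWithStats(dark.astype(np.uint8))
    for i in range(1,k):
        if st[i,4]>8: print('dark',st[i,4],ce[i],w[l==i].mean(0))
im=cv2.imread('pics/top.png')[110:300,170:390];cv2.imwrite('pics/topc.png',cv2.resize(im,None,fx=3.5,fy=3.1,interpolation=2))
E
```

```text
top.npz bench z -0.0011223952843107954
top z 0.06414110817925289 ((573.44677734375, 74.92849731445312), (83.86829376220703, 249.44923400878906), 29.520259857177734)
red 161 [0.60974726 0.00944816 0.0935896 ] [0.09032043 0.09367727 0.0973885 ]
(607.0004272460938, 15.352022171020508) 26.07361602783203
yel 266 0.06687338457677099 ((614.2794189453125, 8.901540756225586), 36.8285026550293)
dark 12 [309.58333333 201.25      ] [0.60331616 0.01631467 0.09116712]
dark 83 [273.31325301 216.53012048] [0.57077667 0.09548196 0.08561463]
dark 91 [249.2967033  230.31868132] [0.54216856 0.14855407 0.07428501]
scene.npz bench z -0.0004802013874234401
top z 0.06457374734477977 ((574.3214721679688, 72.94670104980469), (85.1210708618164, 251.11932373046875), 30.13394546508789)
red 66 [0.61133241 0.00567322 0.09439352] [0.09131378 0.09421094 0.09788267]
(608.9862060546875, 12.589061737060547) 23.214590072631836
yel 58 0.06752037094371818 ((615.37744140625, 7.437995910644531), 37.48463821411133)
dark 46 [307.86956522 189.69565217] [0.54020287 0.14719214 0.0746284 ]
dark 64 [285.78125 197.5    ] [0.57672039 0.09451305 0.08545331]
```

View pics/topc.png

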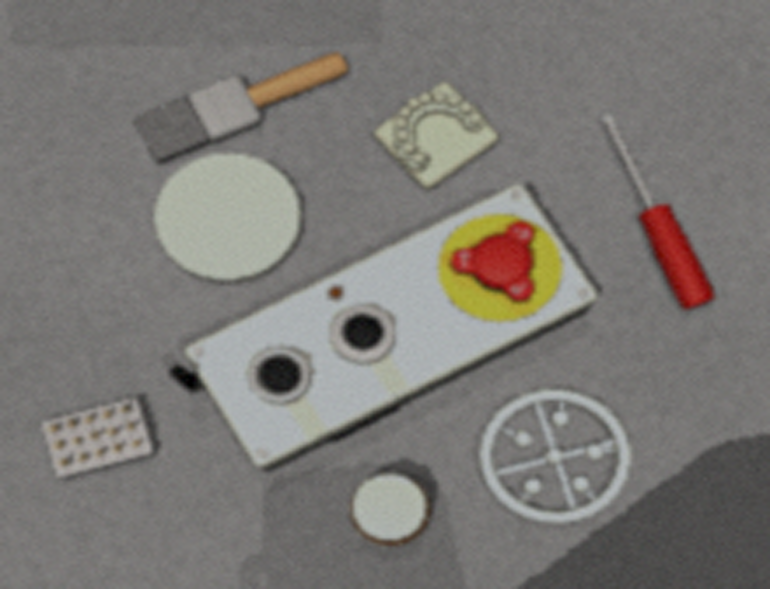

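```bash
python3 -m creep '[{"tx":2,"ty":-1.5,"tz":-0.3,"gripper":0},{"tx":2.9,"ty":-2.2,"tz":-0.3},{"tx":2.9,"ty":-2.2,"tz":-0.3},{"tx":2.9,"ty":-2.2,"tz":-0.3},{"tx":2.9,"ty":-2.2,"tz":-0.3},{"tx":2.9,"ty":-2.2,"tz":-0.3},{"tx":2.9,"ty":-2.2,"tz":-0.3},{"tx":2.9,"ty":-2.2,"tz":-0.3},{"tx":2.9,"ty":-2.2,"tz":-0.3},{"tx":2.9,"ty":-2.2,"tz":-0.3},{"tx":2.9,"ty":-2.2,"tz":-0.3},{"tx":2.9,"ty":-2.2,"tz":-0.3},{"tx":2.9,"ty":-2.2,"tz":-0.3},{"tx":2.9,"ty":-2.2,"tz":-0.3},{"tx":2.9,"ty":-2.2,"tz":-0.3},{"tx":2.9,"ty":-2.2,"tz":-0.3},{"tx":2.9,"ty":-2.2,"tz":-0.3},{"tx":2.9,"ty":-2.2,"tz":-0.3},{"tx":2.9,"ty":-2.2,"tz":-0.3},{"tx":1.5,"ty":-1.2}]' 20
cat > wr.py <<'E'
import sys
from cell import env,cams
import cv2,numpy as np
n=sys.argv[1];c=cams.calibration('wrist');s=env.get_state();p,d=cams.capture('wrist');np.savez(n+'.npz',p=p,d=d,**c);cv2.imwrite(f'pics/{n}.png',p[:,:,::-1])
print(s['clock'],s['ee_pos'],s['tool_rot'].round(3).tolist(),s['ft_force'],s['width'],s['qpos'])
E
python3 wr.py w1
```

```text
0.1 [ 0.15491884 -0.5532591   0.23793543] [[0.963, 0.269, -0.0], [0.269, -0.963, 0.002], [0.0, -0.001, -1.0]] [ 0.01390467 -0.52571793  0.19528695] 0.08804787879154295 [-1.50428195e+00  1.81438406e-01  1.60786816e+00  1.22332725e-05
  1.35379510e+00 -2.06294026e-01]$[0]: bad value
```

View pics/w1.png

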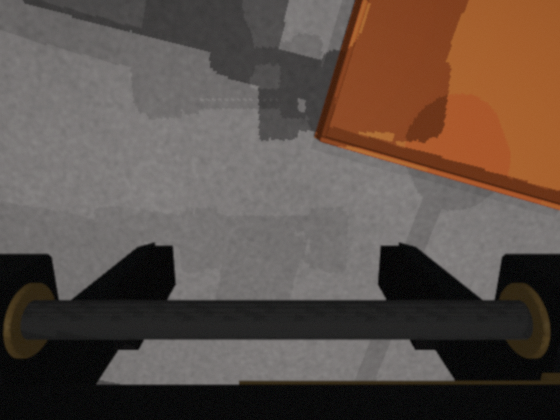

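The call was refused at row 0, so nothing moved. The wrist picture shows the open fingers at the bottom and an orange bin at upper right. I'll try the gripper value alone.

```bash
python3 -m creep '[{"gripper":0.0}]' 20; python3 -m creep '[{"tx":2.0,"ty":-1.5,"tz":-0.3}]'
```

```text
$[0]: bad value
$[0]: bad value
```

```bash
python3 -m creep '[{"tx":2.0,"ty":-1.5,"tz":-0.3,"rx":0,"ry":0,"rz":0,"gripper":0.5}]' 20; python3 -m creep --help | head -20
```

```text
clock: 0.23
ee_pos: [0.1682, -0.5355, 0.2407]
tool_rot: [[0.964, 0.267, -0.001], [0.267, -0.964, 0.0], [-0.001, -0.0, -1.0]]
ft_force: [0.5, 0.4, 0.5]
width: 0.0836invalid input: not JSON, or not a number
```

All keys are required in each row.

```bash
python3 -m creep '[{"tx":2.8,"ty":-2.1,"tz":-0.3,"rx":0,"ry":0,"rz":0,"gripper":0},{"tx":2.8,"ty":-2.1,"tz":-0.3,"rx":0,"ry":0,"rz":0,"gripper":0},{"tx":2.8,"ty":-2.1,"tz":-0.3,"rx":0,"ry":0,"rz":0,"gripper":0},{"tx":2.8,"ty":-2.1,"tz":-0.3,"rx":0,"ry":0,"rz":0,"gripper":0},{"tx":2.8,"ty":-2.1,"tz":-0.3,"rx":0,"ry":0,"rz":0,"gripper":0},{"tx":2.8,"ty":-2.1,"tz":-0.3,"rx":0,"ry":0,"rz":0,"gripper":0},{"tx":2.8,"ty":-2.1,"tz":-0.3,"rx":0,"ry":0,"rz":0,"gripper":0},{"tx":2.8,"ty":-2.1,"tz":-0.3,"rx":0,"ry":0,"rz":0,"gripper":0},{"tx":2.8,"ty":-2.1,"tz":-0.3,"rx":0,"ry":0,"rz":0,"gripper":0},{"tx":2.8,"ty":-2.1,"tz":-0.3,"rx":0,"ry":0,"rz":0,"gripper":0},{"tx":2.8,"ty":-2.1,"tz":-0.3,"rx":0,"ry":0,"rz":0,"gripper":0},{"tx":2.8,"ty":-2.1,"tz":-0.3,"rx":0,"ry":0,"rz":0,"gripper":0},{"tx":2.8,"ty":-2.1,"tz":-0.3,"rx":0,"ry":0,"rz":0,"gripper":0},{"tx":2.8,"ty":-2.1,"tz":-0.3,"rx":0,"ry":0,"rz":0,"gripper":0},{"tx":2.8,"ty":-2.1,"tz":-0.3,"rx":0,"ry":0,"rz":0,"gripper":0},{"tx":2.8,"ty":-2.1,"tz":-0.3,"rx":0,"ry":0,"rz":0,"gripper":0},{"tx":2.8,"ty":-2.1,"tz":-0.3,"rx":0,"ry":0,"rz":0,"gripper":0},{"tx":2.8,"ty":-2.1,"tz":-0.3,"rx":0,"ry":0,"rz":0,"gripper":0},{"tx":1.5,"ty":-1.2,"tz":0,"rx":0,"ry":0,"rz":0,"gripper":0},{"tx":0,"ty":0,"tz":0,"rx":0,"ry":0,"rz":0,"gripper":0}]' 20
python3 wr.py w2
```

```text
clock: 1.9
ee_pos: [0.5663, -0.0153, 0.2954]
tool_rot: [[0.962, 0.273, 0.0], [0.273, -0.962, 0.001], [0.0, -0.001, -1.0]]
ft_force: [-0.3, -0.3, -0.2]
width: 0.0003
1.9 [ 0.56625726 -0.01527656  0.29536696] [[0.962, 0.273, 0.0], [0.273, -0.962, 0.001], [0.0, -0.001, -1.0]] [-0.3064816  -0.31198901 -0.21704803] 0.00031363778827418824 [-2.37112938e-01  1.19133738e-01  1.56203929e+00  1.17316410e-03
  1.46051646e+00  1.05678638e+00]
```

View pics/w2.png

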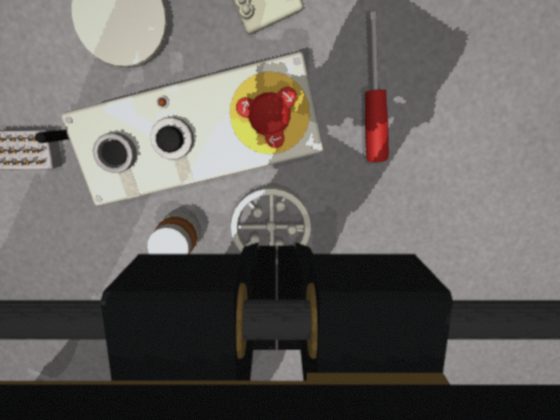

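The wrist view shows the whole station: stop (270,113), reset (171,138), start (114,152). I'll fit these precisely.

```bash
python3 - <<'E'
from loc import *
p,w,ok=cloud('w2.npz');z=w[...,2]
v,u=np.mgrid[:420,:560];ok=ok&(v<235)&(u<340)
print('bench',np.median(z[ok&(z<.01)]))
def circ(m,name):
    k,l,st,ce=cv2.connectedComponentsWithStats(m.astype(np.uint8));i=1+st[1:,4].argmax();m=l==i
    P=(w[m][:,:2]*1000).astype(np.float32);c,r=cv2.minEnclosingCircle(P);print(name,m.sum(),'enc',np.round(c,1),round(r,1),'mean',P.mean(0).round(1),'z',np.percentile(z[m],[10,50,90]).round(4));return P
red=ok&(p[...,0]>1.8*p[...,1])&(p[...,0]>60)&(z>.07)
R=circ(red,'red')
head=ok&(z>.076);circ(head&(u>220)&(u<310),'head by depth')
yel=ok&(p[...,0]>100)&(p[...,2]<.6*p[...,1])&(z>.05);circ(yel,'yel');circ((yel|red),'yel+red')
circ(ok&(z>.081)&(abs(u-171)<25)&(abs(v-138)<25),'resettop')
circ(ok&(z>.072)&(abs(u-171)<27)&(abs(v-138)<27),'resetbezel')
circ(ok&(z>.0765)&(abs(u-114)<27)&(abs(v-152)<27),'startring')
box=ok&(z>.055)&(z<.073)
k,l,st,ce=cv2.connectedComponentsWithStats(box.astype(np.uint8));m=l==(1+st[1:,4].argmax())
print('rect',cv2.minAreaRect((w[m][:,:2]*1000).astype(np.float32)))
# lobe directions from red pts
E
```

```text
bench 0.0010922665359497374
red 1910 enc [621.6   6.3] 31.1 mean [622.2   6.5] z [0.0939 0.0956 0.0973]
head by depth 2181 enc [621.8   6.4] 31.5 mean [622.2   6.5] z [0.0936 0.0954 0.0972]
yel 3040 enc [621.5   6.6] 39.2 mean [622.8   6.6] z [0.068  0.0691 0.0704]
yel+red 4882 enc [621.5   6.6] 39.2 mean [622.6   6.7] z [0.0683 0.0699 0.0966]
resettop 579 enc [572.6  93.3] 12.8 mean [573.3  92.5] z [0.0862 0.0878 0.0889]
resetbezel 1433 enc [572.7  93.2] 20.9 mean [573.8  91.7] z [0.0771 0.0788 0.0883]
startring 709 enc [543.3 145.6] 20.1 mean [543.9 144.7] z [0.0773 0.0796 0.0807]
rect ((580.130615234375, 80.03431701660156), (100.1785888671875, 258.9901123046875), 29.501903533935547)
```

```bash
python3 - <<'E'
import numpy as np
for n in('top','scene','w2'):
    f=np.load(n+'.npz');K,T=f['mtx'],f['world_from_camera'];Ti=np.linalg.inv(T)
    for P in([.6217,.0065,.068],[.5727,.0932,.087],[.5433,.1456,.079]):
        c=Ti[:3,:3]@P+Ti[:3,3];print(n,(K@c/c[2])[:2].round(1))
p=np.load('top.npz')['p'].astype(int)
for n in('top','scene'):
    p=np.load(n+'.npz')['p'].astype(int);m=(p[...,0]>150)&(p[...,2]<.45*p[...,1]+30)&(p[...,0]>p[...,2]*2)
    v,u=np.nonzero(m);k=(u>220)&(u<340)&(v>170)&(v<235);u,v=u[k],v[k];print(n,u.min(),u.max(),v.min(),v.max())
E
```

```text
top [313.5 195.2]
top [274.3 215.5]
top [250.5 229.5]
scene [247.4 216.2]
scene [285.3 195.8]
scene [307.3 189.4]
w2 [269.5 113.4]
w2 [168.2 138.9]
w2 [112.6 152.5]
top 296 329 180 212
scene 232 264 201 229
```

```bash
python3 -m creep '[{"tx":1.5,"ty":-0.15,"tz":1,"rx":0,"ry":0,"rz":0,"gripper":0},{"tx":1.5,"ty":-0.15,"tz":2,"rx":0,"ry":0,"rz":0,"gripper":0},{"tx":1.5,"ty":-0.15,"tz":2.5,"rx":0,"ry":0,"rz":0,"gripper":0},{"tx":1.4,"ty":-0.15,"tz":2.5,"rx":0,"ry":0,"rz":0,"gripper":0},{"tx":0,"ty":0,"tz":2.5,"rx":0,"ry":0,"rz":0,"gripper":0},{"tx":0,"ty":0,"tz":2.5,"rx":0,"ry":0,"rz":0,"gripper":0},{"tx":0,"ty":0,"tz":2.5,"rx":0,"ry":0,"rz":0,"gripper":0},{"tx":0,"ty":0,"tz":1.5,"rx":0,"ry":0,"rz":0,"gripper":0},{"tx":0,"ty":0,"tz":0,"rx":0,"ry":0,"rz":0,"gripper":0},{"tx":0,"ty":0,"tz":0,"rx":0,"ry":0,"rz":0,"gripper":0}]'
```

```text
clock: 2.78
ee_pos: [0.619, 0.0021, 0.125]
tool_rot: [[0.963, 0.268, -0.002], [0.268, -0.963, 0.0], [-0.002, -0.001, -1.0]]
ft_force: [0.0, 0.3, -0.3]
width: 0.0006
```

```bash
python3 -m creep '[{"tx":0.4,"ty":-0.35,"tz":0.8,"rx":0,"ry":0,"rz":0,"gripper":0},{"tx":0,"ty":0,"tz":0.8,"rx":0,"ry":0,"rz":0,"gripper":0},{"tx":0,"ty":0,"tz":0.6,"rx":0,"ry":0,"rz":0,"gripper":0},{"tx":0,"ty":0,"tz":0.3,"rx":0,"ry":0,"rz":0,"gripper":0},{"tx":0,"ty":0,"tz":0.3,"rx":0,"ry":0,"rz":0,"gripper":0},{"tx":0,"ty":0,"tz":0.3,"rx":0,"ry":0,"rz":0,"gripper":0},{"tx":0,"ty":0,"tz":0.3,"rx":0,"ry":0,"rz":0,"gripper":0},{"tx":0,"ty":0,"tz":0.3,"rx":0,"ry":0,"rz":0,"gripper":0},{"tx":0,"ty":0,"tz":0.1,"rx":0,"ry":0,"rz":0,"gripper":0},{"tx":0,"ty":0,"tz":0,"rx":0,"ry":0,"rz":0,"gripper":0},{"tx":0,"ty":0,"tz":0,"rx":0,"ry":0,"rz":0,"gripper":0}]'
```

```text
clock: 3.7
ee_pos: [0.6232, 0.0076, 0.0886]
tool_rot: [[0.963, 0.27, 0.0], [0.27, -0.963, -0.0], [0.0, 0.0, -1.0]]
ft_force: [-2.6, 0.3, 5.9]
width: 0.0004
```

```bash
python3 -m creep '[{"tx":0,"ty":0,"tz":0.1,"rx":0,"ry":0,"rz":0,"gripper":0},{"tx":0,"ty":0,"tz":0.1,"rx":0,"ry":0,"rz":0,"gripper":0},{"tx":0,"ty":0,"tz":0,"rx":0,"ry":0,"rz":0,"gripper":0},{"tx":0,"ty":0,"tz":0,"rx":0,"ry":0,"rz":0,"gripper":0}]'
```

```text
clock: 4.03
ee_pos: [0.6232, 0.0076, 0.0874]
tool_rot: [[0.963, 0.27, 0.0], [0.27, -0.963, -0.0], [0.0, 0.0, -1.0]]
ft_force: [-5.3, 1.7, 11.0]
width: 0.0007
```

```bash
python3 -m creep '[{"tx":0,"ty":0,"tz":-0.5,"rx":0,"ry":0,"rz":0,"gripper":0},{"tx":0,"ty":0,"tz":-1.5,"rx":0,"ry":0,"rz":0,"gripper":0},{"tx":0,"ty":0,"tz":-2.5,"rx":0,"ry":0,"rz":-4,"gripper":0},{"tx":-1,"ty":0,"tz":-2.5,"rx":0,"ry":0,"rz":-5,"gripper":0},{"tx":-2,"ty":0,"tz":-2.5,"rx":0,"ry":0,"rz":-5,"gripper":0},{"tx":-2,"ty":0,"tz":-2.5,"rx":0,"ry":0,"rz":-6,"gripper":0},{"tx":-2,"ty":0,"tz":-1,"rx":0,"ry":0,"rz":-6,"gripper":0},{"tx":0,"ty":0,"tz":0,"rx":0,"ry":0,"rz":-6,"gripper":0},{"tx":0,"ty":0,"tz":0,"rx":0,"ry":0,"rz":-6,"gripper":0},{"tx":0,"ty":0,"tz":0,"rx":0,"ry":0,"rz":-6,"gripper":0},{"tx":0,"ty":0,"tz":0,"rx":0,"ry":0,"rz":0,"gripper":0},{"tx":0,"ty":0,"tz":0,"rx":0,"ry":0,"rz":0,"gripper":0}]'
python3 wr.py w3; cat > ana.py <<'E'
import sys
from loc import *
p,w,ok=cloud(sys.argv[1]+'.npz');z=w[...,2]
near=ok&(np.hypot(w[...,0]-.6217,w[...,1]-.0065)<.05)
red=near&(p[...,0]>1.8*p[...,1])&(p[...,0]>60)&(z>.07)
yel=near&(p[...,0]>100)&(p[...,2]<.6*p[...,1])&(z>.05)&(z<.075)
print('plate z',np.median(z[yel]),cv2.minEnclosingCircle((w[yel|red][:,:2]*1000).astype(np.float32)))
R=w[red];c,r=cv2.minEnclosingCircle((R[:,:2]*1000).astype(np.float32));print('head',red.sum(),c,r)
c=np.array(c)/1000;d=R[:,:2]-c;rr=np.hypot(*d.T);print('hub z',np.median(R[rr<.012,2]),'lobe top z',np.median(R[rr>.025,2]))
th=np.arctan2(d[:,1],d[:,0])[rr>.025];print('lobe phase deg (one lobe, mod 120)',np.degrees(np.angle(np.exp(3j*th).mean()))/3)
E
python3 ana.py w2; python3 ana.py w3
```

```text
clock: 5.03
ee_pos: [0.5618, -0.0257, 0.2158]
tool_rot: [[0.508, 0.861, 0.0], [0.861, -0.508, -0.0], [0.0, 0.0, -1.0]]
ft_force: [0.2, 0.3, 0.6]
width: 0.0005
5.0333 [ 0.56183597 -0.02565745  0.21584268] [[0.508, 0.861, 0.0], [0.861, -0.508, -0.0], [0.0, 0.0, -1.0]] [0.15508162 0.34620736 0.59497874] 0.00045213520293161926 [-2.56641840e-01  1.74001975e-01  1.66263543e+00 -1.37802373e-05
  1.30457022e+00  2.76511462e-01]
plate z 0.06902094576663947 ((621.5263671875, 6.615725994110107), 39.19561767578125)
head 1910 (621.6414184570312, 6.3170390129089355) 31.05171012878418
hub z 0.09684963362918722 lobe top z 0.09440280592434563
lobe phase deg (one lobe, mod 120) -29.762852172488206
plate z 0.0689801022895481 ((621.4473266601562, 6.84202766418457), 39.5097770690918)
head 3149 (621.5167236328125, 6.697254657745361) 31.177026748657227
hub z 0.09064377244555569 lobe top z 0.08807279369676724
lobe phase deg (one lobe, mod 120) -29.880521612854768
```

View pics/w3.png

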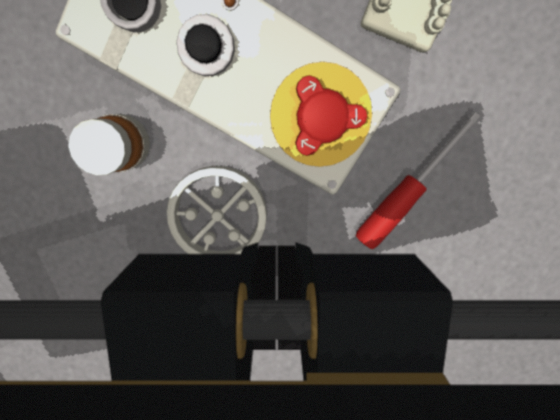

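The stop is latched: the hub sits 6.2 mm lower in the depth reading, with twist about 0. Next I measure the closed fingertips' footprint from the depth image.

```bash
python3 - <<'E'
from loc import *
p,w,ok=cloud('w3.npz');T=np.array([[.508,.861,0],[.861,-.508,0],[0,0,-1]]);t=(w-np.array([.5618,-.0257,.2158]))@T
for a,b in((-.06,-.045),(-.045,-.03),(-.03,-.02),(-.02,-.01),(-.01,.004)):
    m=ok&(t[...,2]>a)&(t[...,2]<b)&(abs(t[...,1])<.05)
    if m.sum(): q=t[m]*1000;print(a,b,m.sum(),q.min(0).round(1),q.max(0).round(1))
E
```

```text
-0.06 -0.045 879 [-11.9  -8.4 -59.9] [ 10.1   9.7 -45. ]
-0.045 -0.03 1237 [-12.3 -10.6 -45. ] [ 10.1  11.8 -30. ]
-0.03 -0.02 873 [ -1.9 -11.4 -30. ] [ 10.1  12.7 -20. ]
-0.02 -0.01 682 [  7.2 -13.5 -20. ] [ 10.   14.8 -10. ]
-0.01 0.004 476 [  6.  -13.3 -10. ] [ 9.9 14.7  0.9]
```

```bash
python3 -m creep '[{"tx":1.5,"ty":-0.05,"tz":0,"rx":0,"ry":0,"rz":0,"gripper":0},{"tx":1.5,"ty":-0.05,"tz":0,"rx":0,"ry":0,"rz":0,"gripper":0},{"tx":1.5,"ty":-0.05,"tz":2,"rx":0,"ry":0,"rz":0,"gripper":0},{"tx":1.3,"ty":-0.05,"tz":2,"rx":0,"ry":0,"rz":0,"gripper":0},{"tx":0,"ty":0,"tz":2,"rx":0,"ry":0,"rz":0,"gripper":0},{"tx":0,"ty":0,"tz":2,"rx":0,"ry":0,"rz":0,"gripper":0},{"tx":0,"ty":0,"tz":1.5,"rx":0,"ry":0,"rz":0,"gripper":0},{"tx":0,"ty":0,"tz":0.7,"rx":0,"ry":0,"rz":0,"gripper":0},{"tx":0,"ty":0,"tz":0,"rx":0,"ry":0,"rz":0,"gripper":0},{"tx":0,"ty":0,"tz":0,"rx":0,"ry":0,"rz":0,"gripper":0},{"tx":0,"ty":0,"tz":0,"rx":0,"ry":0,"rz":0,"gripper":0}]'
```

```text
clock: 6.0
ee_pos: [0.5903, 0.0253, 0.1149]
tool_rot: [[0.506, 0.862, 0.002], [0.862, -0.506, -0.0], [0.001, 0.002, -1.0]]
ft_force: [-0.1, 0.1, 0.7]
width: 0.0005
```

```bash
python3 -m creep '[{"tx":0,"ty":0,"tz":0.7,"rx":0,"ry":0,"rz":0,"gripper":0},{"tx":0,"ty":0,"tz":0.8,"rx":0,"ry":0,"rz":0,"gripper":0},{"tx":0,"ty":0,"tz":0.8,"rx":0,"ry":0,"rz":0,"gripper":0},{"tx":0,"ty":0,"tz":0.7,"rx":0,"ry":0,"rz":0,"gripper":0},{"tx":0,"ty":0,"tz":0.5,"rx":0,"ry":0,"rz":0,"gripper":0},{"tx":0,"ty":0,"tz":0.5,"rx":0,"ry":0,"rz":0,"gripper":0},{"tx":0,"ty":0,"tz":0,"rx":0,"ry":0,"rz":0,"gripper":0},{"tx":0,"ty":0,"tz":0,"rx":0,"ry":0,"rz":0,"gripper":0},{"tx":0,"ty":0,"tz":0,"rx":0,"ry":0,"rz":0,"gripper":0}]'
```

```text
clock: 6.75
ee_pos: [0.5896, 0.0254, 0.0739]
tool_rot: [[0.506, 0.863, 0.0], [0.863, -0.506, -0.0], [0.0, 0.0, -1.0]]
ft_force: [0.3, -0.7, 0.2]
width: 0.0003
```

```bash
python3 -m creep '[{"tx":0.26,"ty":0.01,"tz":0,"rx":0,"ry":0,"rz":4,"gripper":0},{"tx":0.26,"ty":0.01,"tz":0,"rx":0,"ry":0,"rz":4,"gripper":0},{"tx":0.26,"ty":0.01,"tz":0,"rx":0,"ry":0,"rz":4,"gripper":0},{"tx":0.26,"ty":0.01,"tz":0,"rx":0,"ry":0,"rz":4,"gripper":0},{"tx":0.26,"ty":0.01,"tz":0,"rx":0,"ry":0,"rz":4,"gripper":0},{"tx":0.26,"ty":0.01,"tz":0,"rx":0,"ry":0,"rz":4,"gripper":0},{"tx":0.26,"ty":0.01,"tz":0,"rx":0,"ry":0,"rz":4,"gripper":0},{"tx":0.26,"ty":0.01,"tz":0,"rx":0,"ry":0,"rz":4,"gripper":0},{"tx":0.26,"ty":0.01,"tz":0,"rx":0,"ry":0,"rz":4,"gripper":0},{"tx":0,"ty":0,"tz":0,"rx":0,"ry":0,"rz":0,"gripper":0},{"tx":0,"ty":0,"tz":0,"rx":0,"ry":0,"rz":0,"gripper":0}]'
```

```text
clock: 7.67
ee_pos: [0.6066, 0.0407, 0.074]
tool_rot: [[0.915, 0.403, -0.0], [0.403, -0.915, -0.0], [-0.0, 0.0, -1.0]]
ft_force: [-1.7, -0.3, 0.8]
width: 0.0006
```

```bash
python3 -m creep '[{"tx":0.26,"ty":0.01,"tz":0,"rx":0,"ry":0,"rz":4,"gripper":0},{"tx":0.26,"ty":0.01,"tz":0,"rx":0,"ry":0,"rz":4,"gripper":0},{"tx":0.26,"ty":0.01,"tz":0,"rx":0,"ry":0,"rz":4,"gripper":0},{"tx":0.26,"ty":0.01,"tz":0,"rx":0,"ry":0,"rz":4,"gripper":0},{"tx":0.26,"ty":0.01,"tz":0,"rx":0,"ry":0,"rz":4,"gripper":0},{"tx":0.26,"ty":0.01,"tz":0,"rx":0,"ry":0,"rz":4,"gripper":0},{"tx":0,"ty":0,"tz":0,"rx":0,"ry":0,"rz":0,"gripper":0}]'
python3 -m creep '[{"tx":0.26,"ty":0.01,"tz":0,"rx":0,"ry":0,"rz":4,"gripper":0},{"tx":0.26,"ty":0.01,"tz":0,"rx":0,"ry":0,"rz":4,"gripper":0},{"tx":0.26,"ty":0.01,"tz":0,"rx":0,"ry":0,"rz":4,"gripper":0},{"tx":0.26,"ty":0.01,"tz":0,"rx":0,"ry":0,"rz":4,"gripper":0},{"tx":0.26,"ty":0.01,"tz":0,"rx":0,"ry":0,"rz":4,"gripper":0},{"tx":0.26,"ty":0.01,"tz":0,"rx":0,"ry":0,"rz":4,"gripper":0},{"tx":0.26,"ty":0.01,"tz":0,"rx":0,"ry":0,"rz":4,"gripper":0},{"tx":0,"ty":0,"tz":0,"rx":0,"ry":0,"rz":0,"gripper":0},{"tx":0,"ty":0,"tz":0,"rx":0,"ry":0,"rz":0,"gripper":0},{"tx":0,"ty":0,"tz":0,"rx":0,"ry":0,"rz":0,"gripper":0}]'; python3 - <<'E'
from cell import cams
import numpy as np,cv2
p,d=cams.capture('scene');np.savez('s2.npz',p=p,d=d,**cams.calibration('scene'))
cv2.imwrite('pics/s2.png',cv2.resize(p[130:280,170:390,::-1],None,fx=3.5,fy=3.5,interpolation=2))
E
```

```text
clock: 8.25
ee_pos: [0.6217, 0.0442, 0.0737]
tool_rot: [[1.0, -0.007, -0.0], [-0.007, -1.0, 0.001], [-0.0, -0.001, -1.0]]
ft_force: [-2.0, 2.3, 0.3]
width: 0.0005
clock: 9.08
ee_pos: [0.639, 0.0397, 0.0737]
tool_rot: [[0.882, -0.472, -0.0], [-0.472, -0.882, 0.001], [-0.001, -0.0, -1.0]]
ft_force: [-2.6, 3.0, -0.1]
width: 0.0003
```

View pics/s2.png

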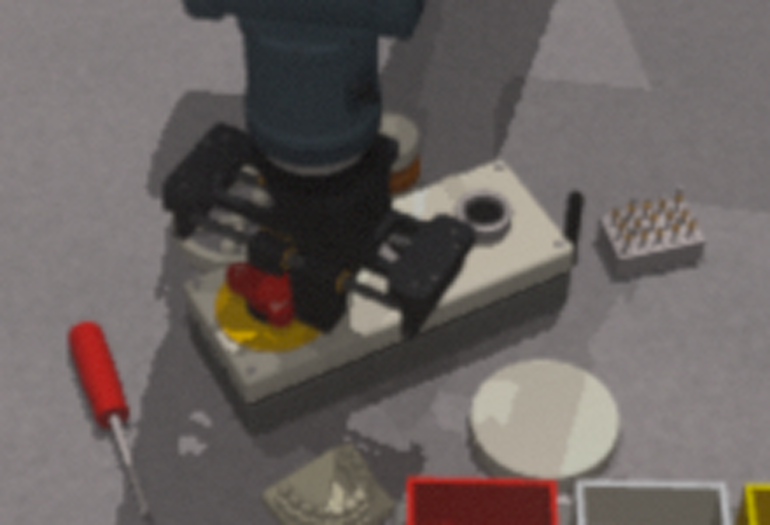

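The picture shows the head turned by the fingers and apparently up, with the station in place. A depth check follows.

```bash
python3 - <<'E'
from loc import *
for n in('scene','s2'):
    p,w,ok=cloud(n+'.npz');z=w[...,2]
    m=ok&(np.hypot(w[...,0]-.6217,w[...,1]-.0065)<.035)&(p[...,0]>1.8*p[...,1])&(p[...,0]>60)&(z>.07)
    print(n,m.sum(),np.percentile(z[m],[10,50,90,97]).round(4))
E
```

```text
scene 307 [0.0864 0.0932 0.096  0.0974]
s2 203 [0.0862 0.0931 0.0967 0.0981]
```

Released and up. I'll rotate back, with the head following its spring.

```bash
python3 -m creep '[{"tx":-0.26,"ty":0.01,"tz":0,"rx":0,"ry":0,"rz":-4,"gripper":0},{"tx":-0.26,"ty":0.01,"tz":0,"rx":0,"ry":0,"rz":-4,"gripper":0},{"tx":-0.26,"ty":0.01,"tz":0,"rx":0,"ry":0,"rz":-4,"gripper":0},{"tx":-0.26,"ty":0.01,"tz":0,"rx":0,"ry":0,"rz":-4,"gripper":0},{"tx":-0.26,"ty":0.01,"tz":0,"rx":0,"ry":0,"rz":-4,"gripper":0},{"tx":-0.26,"ty":0.01,"tz":0,"rx":0,"ry":0,"rz":-4,"gripper":0},{"tx":-0.26,"ty":0.01,"tz":0,"rx":0,"ry":0,"rz":-4,"gripper":0},{"tx":-0.26,"ty":0.01,"tz":0,"rx":0,"ry":0,"rz":-4,"gripper":0},{"tx":-0.26,"ty":0.01,"tz":0,"rx":0,"ry":0,"rz":-4,"gripper":0},{"tx":-0.26,"ty":0.01,"tz":0,"rx":0,"ry":0,"rz":-4,"gripper":0},{"tx":-0.26,"ty":0.01,"tz":0,"rx":0,"ry":0,"rz":-4,"gripper":0},{"tx":-0.26,"ty":0.01,"tz":0,"rx":0,"ry":0,"rz":-4,"gripper":0},{"tx":-0.26,"ty":0.01,"tz":0,"rx":0,"ry":0,"rz":-4,"gripper":0},{"tx":-0.26,"ty":0.01,"tz":0,"rx":0,"ry":0,"rz":-4,"gripper":0},{"tx":-0.26,"ty":0.01,"tz":0,"rx":0,"ry":0,"rz":-4,"gripper":0},{"tx":-0.26,"ty":0.01,"tz":0,"rx":0,"ry":0,"rz":-4,"gripper":0},{"tx":-0.26,"ty":0.01,"tz":0,"rx":0,"ry":0,"rz":-4,"gripper":0},{"tx":-0.26,"ty":0.01,"tz":0,"rx":0,"ry":0,"rz":-4,"gripper":0},{"tx":-0.26,"ty":0.01,"tz":0,"rx":0,"ry":0,"rz":-4,"gripper":0},{"tx":-0.26,"ty":0.01,"tz":0,"rx":0,"ry":0,"rz":-4,"gripper":0}]'
python3 -m creep '[{"tx":0,"ty":0,"tz":0,"rx":0,"ry":0,"rz":0,"gripper":0}]'
```

```text
clock: 10.8
ee_pos: [0.5929, 0.0286, 0.0741]
tool_rot: [[0.616, 0.788, 0.002], [0.788, -0.616, -0.001], [0.0, 0.002, -1.0]]
ft_force: [-0.2, 1.5, 0.1]
width: 0.0005
clock: 10.88
ee_pos: [0.5928, 0.0284, 0.0741]
tool_rot: [[0.618, 0.786, 0.001], [0.786, -0.618, -0.001], [-0.0, 0.002, -1.0]]
ft_force: [0.2, -0.7, -0.8]
width: 0.0001
```

```bash
python3 -m creep '[{"tx":0,"ty":0,"tz":-1,"rx":0,"ry":0,"rz":0,"gripper":0},{"tx":0,"ty":0,"tz":-2,"rx":0,"ry":0,"rz":0,"gripper":0},{"tx":0,"ty":0,"tz":-2.5,"rx":0,"ry":0,"rz":0,"gripper":0},{"tx":-1.5,"ty":0,"tz":-2.5,"rx":0,"ry":0,"rz":0,"gripper":0},{"tx":-2,"ty":0,"tz":-2.5,"rx":0,"ry":0,"rz":0,"gripper":0},{"tx":-2,"ty":0,"tz":-2.5,"rx":0,"ry":0,"rz":0,"gripper":0},{"tx":-1.5,"ty":0,"tz":-1,"rx":0,"ry":0,"rz":0,"gripper":0},{"tx":0,"ty":0,"tz":0,"rx":0,"ry":0,"rz":0,"gripper":0},{"tx":0,"ty":0,"tz":0,"rx":0,"ry":0,"rz":0,"gripper":0},{"tx":0,"ty":0,"tz":0,"rx":0,"ry":0,"rz":0,"gripper":0}]'
python3 wr.py w4;python3 ana.py w4; python3 - <<'E'
from loc import *
p,w,ok=cloud('w4.npz');z=w[...,2]
for nm,c,zz in(('reset',(.5727,.0932),.082),('startring',(.5433,.1456),.0765)):
    m=ok&(z>zz)&(z<.1)&(np.hypot(w[...,0]-c[0],w[...,1]-c[1])<.03)
    if m.sum():print(nm,m.sum(),cv2.minEnclosingCircle((w[m][:,:2]*1000).astype(np.float32)),np.median(z[m]))
E
```

```text
clock: 11.72
ee_pos: [0.549, -0.0252, 0.2134]
tool_rot: [[0.621, 0.784, -0.0], [0.784, -0.621, 0.0], [0.0, -0.0, -1.0]]
ft_force: [0.2, 0.4, 0.1]
width: 0.0005
11.7167 [ 0.54899892 -0.02515269  0.2133695 ] [[0.621, 0.784, -0.0], [0.784, -0.621, 0.0], [0.0, -0.0, -1.0]] [0.18300264 0.38464153 0.13380314] 0.000480756825537524 [-2.61930832e-01  1.48530683e-01  1.69712474e+00  2.21142655e-04
  1.29607251e+00  4.08479854e-01]
plate z 0.068987919320522 ((621.363525390625, 6.690498352050781), 39.4817008972168)
head 3476 (621.5177612304688, 6.793248176574707) 31.18685531616211
hub z 0.09691276030113904 lobe top z 0.09432415061569716
lobe phase deg (one lobe, mod 120) -29.838740516274033
reset 1164 ((572.629638671875, 93.6650619506836), 13.00722599029541) 0.08777016544585886
startring 1154 ((542.607666015625, 145.04901123046875), 20.013229370117188) 0.07926763736708331
```

```bash
python3 -m creep '[{"tx":1.8,"ty":-0.9,"tz":0,"rx":0,"ry":0,"rz":0,"gripper":0},{"tx":1.8,"ty":-0.9,"tz":0,"rx":0,"ry":0,"rz":0,"gripper":0},{"tx":1.8,"ty":-0.9,"tz":1,"rx":0,"ry":0,"rz":0,"gripper":0},{"tx":1.8,"ty":-0.9,"tz":2,"rx":0,"ry":0,"rz":0,"gripper":0},{"tx":1.8,"ty":-0.9,"tz":2,"rx":0,"ry":0,"rz":0,"gripper":0},{"tx":1.8,"ty":-1.0,"tz":2,"rx":0,"ry":0,"rz":0,"gripper":0},{"tx":0,"ty":0,"tz":2,"rx":0,"ry":0,"rz":0,"gripper":0},{"tx":0,"ty":0,"tz":1,"rx":0,"ry":0,"rz":0,"gripper":0},{"tx":0,"ty":0,"tz":0,"rx":0,"ry":0,"rz":0,"gripper":0},{"tx":0,"ty":0,"tz":0,"rx":0,"ry":0,"rz":0,"gripper":0},{"tx":0,"ty":0,"tz":0,"rx":0,"ry":0,"rz":0,"gripper":0}]'
```

```text
clock: 12.68
ee_pos: [0.5736, 0.093, 0.1146]
tool_rot: [[0.621, 0.784, 0.001], [0.784, -0.621, -0.0], [0.001, 0.001, -1.0]]
ft_force: [-0.3, -0.1, 0.4]
width: 0.0004
```

Now press down to z ≈ 0.0815.

```bash
python3 -m creep '[{"tx":0,"ty":0,"tz":0.7,"rx":0,"ry":0,"rz":0,"gripper":0},{"tx":0,"ty":0,"tz":0.8,"rx":0,"ry":0,"rz":0,"gripper":0},{"tx":0,"ty":0,"tz":0.6,"rx":0,"ry":0,"rz":0,"gripper":0},{"tx":0,"ty":0,"tz":0.3,"rx":0,"ry":0,"rz":0,"gripper":0},{"tx":0,"ty":0,"tz":0.3,"rx":0,"ry":0,"rz":0,"gripper":0},{"tx":0,"ty":0,"tz":0.3,"rx":0,"ry":0,"rz":0,"gripper":0},{"tx":0,"ty":0,"tz":0.3,"rx":0,"ry":0,"rz":0,"gripper":0},{"tx":0,"ty":0,"tz":0,"rx":0,"ry":0,"rz":0,"gripper":0},{"tx":0,"ty":0,"tz":0,"rx":0,"ry":0,"rz":0,"gripper":0},{"tx":0,"ty":0,"tz":0,"rx":0,"ry":0,"rz":0,"gripper":0}]'
```

```text
clock: 13.52
ee_pos: [0.5726, 0.0932, 0.0814]
tool_rot: [[0.621, 0.784, -0.001], [0.784, -0.621, -0.0], [-0.001, -0.0, -1.0]]
ft_force: [-5.3, -2.0, 6.7]
width: 0.0003
```

```bash
python3 -m creep '[{"tx":0,"ty":0,"tz":0.1,"rx":0,"ry":0,"rz":0,"gripper":0},{"tx":0,"ty":0,"tz":0,"rx":0,"ry":0,"rz":0,"gripper":0},{"tx":0,"ty":0,"tz":0,"rx":0,"ry":0,"rz":0,"gripper":0}]'
python3 -m creep '[{"tx":0,"ty":0,"tz":-0.5,"rx":0,"ry":0,"rz":0,"gripper":0},{"tx":0,"ty":0,"tz":-1,"rx":0,"ry":0,"rz":0,"gripper":0},{"tx":0,"ty":0,"tz":-2.5,"rx":0,"ry":0,"rz":0,"gripper":0},{"tx":0,"ty":0,"tz":-2.5,"rx":0,"ry":0,"rz":0,"gripper":0},{"tx":-1.8,"ty":0.9,"tz":-2.5,"rx":0,"ry":0,"rz":0,"gripper":0},{"tx":-1.8,"ty":0.9,"tz":-2.5,"rx":0,"ry":0,"rz":0,"gripper":0},{"tx":-1.8,"ty":0.9,"tz":-2.5,"rx":0,"ry":0,"rz":0,"gripper":0},{"tx":-1.8,"ty":0.9,"tz":-2.5,"rx":0,"ry":0,"rz":0,"gripper":0},{"tx":-1.8,"ty":0.9,"tz":-1,"rx":0,"ry":0,"rz":0,"gripper":0},{"tx":-1.8,"ty":0.9,"tz":0,"rx":0,"ry":0,"rz":0,"gripper":0},{"tx":0,"ty":0,"tz":0,"rx":0,"ry":0,"rz":0,"gripper":0},{"tx":0,"ty":0,"tz":0,"rx":0,"ry":0,"rz":0,"gripper":0},{"tx":0,"ty":0,"tz":0,"rx":0,"ry":0,"rz":0,"gripper":0}]'
python3 wr.py w5;python3 ana.py w5; python3 - <<'E'
from loc import *
p,w,ok=cloud('w5.npz');z=w[...,2]
for nm,c,zz in(('reset',(.5727,.0932),.082),('startring',(.5433,.1456),.0765)):
    m=ok&(z>zz)&(z<.1)&(np.hypot(w[...,0]-c[0],w[...,1]-c[1])<.03)
    if m.sum():print(nm,m.sum(),cv2.minEnclosingCircle((w[m][:,:2]*1000).astype(np.float32)),np.median(z[m]))
E
```

```text
clock: 13.77
ee_pos: [0.5727, 0.0932, 0.0813]
tool_rot: [[0.62, 0.784, -0.001], [0.784, -0.62, -0.0], [-0.001, -0.0, -1.0]]
ft_force: [-7.3, -1.3, 13.8]
width: 0.0005
clock: 14.85
ee_pos: [0.5481, -0.0243, 0.2545]
tool_rot: [[0.621, 0.784, -0.0], [0.784, -0.621, 0.001], [0.0, -0.001, -1.0]]
ft_force: [-0.1, -0.4, 0.8]
width: 0.0004
14.85 [ 0.54807667 -0.02434759  0.25446497] [[0.621, 0.784, -0.0], [0.784, -0.621, 0.001], [0.0, -0.001, -1.0]] [-0.07450034 -0.38401762  0.75853927] 0.0003756814718406587 [-2.61130530e-01  1.08690543e-01  1.65608755e+00  5.77046339e-04
  1.37720330e+00  4.08734281e-01]
plate z 0.06896134007509858 ((621.4978637695312, 6.563960075378418), 39.42914581298828)
head 2597 (621.7623901367188, 6.6352057456970215) 31.210586547851562
hub z 0.09681207616709336 lobe top z 0.0943547005794686
lobe phase deg (one lobe, mod 120) -29.911116010161596
reset 860 ((572.4860229492188, 93.3718032836914), 12.91114616394043) 0.08781658006252643
startring 1215 ((542.8609008789062, 145.6778564453125), 20.215314865112305) 0.07946445249449291
```

View pics/w5.png

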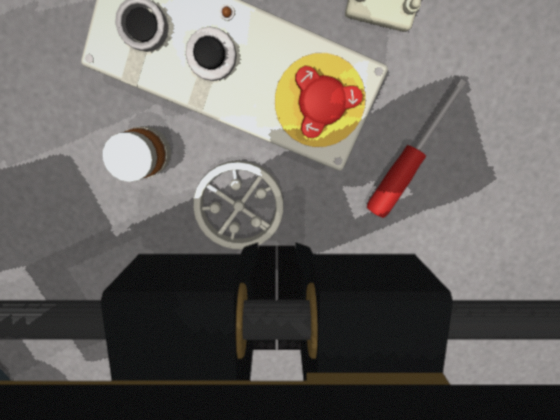

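The reset bottomed out (13.8 N with no further travel). Everything is now out, the stop button (323,100) is back at 0, and the station hasn't moved. Handing in.

```bash
python3 -c "from cell import env; print(env.job_done())"
```

```text
the job is handed in; nothing more can be done
None
```

I did the stop test with closed fingertips only and handed it in at about 15 s; the hand-in gives no verdict.

- **Stop pressed:** I pressed it to its stop (11 N), and the camera depth then showed it resting about 6.2 mm in, so it had latched.
- **Stop twisted:** I pushed one lobe clockwise by about 1 rad, estimated from the finger's position. The head sprang back up to its original height and followed the finger back.
- **Reset pressed:** I pressed it until it bottomed out. The fingertips were 6 mm below its measured height and the force rose to 13.8 N with no further travel.

**Last checks:**
- The stop button is out and within about 0.2° of its starting angle, and the reset button is out.
- The buttons on the station measure within 1 mm of where they started.
- I did not measure the start button's travel, but the fingers never went near it.
- The bystanders visible in the last wrist view (jar, milled disc, driver) look untouched. I did not measure them or check the others at the end.
- The arm is clear of everything.

**Disagreements and refusals:** My first overhead-camera fit put the stop button about 7 mm off the wrist-camera fit. Projecting the wrist position into the overhead picture matched within about 2 mm, so I used the wrist values. My first three move calls were refused because every row needs all of its keys, and nothing moved.

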